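# Stow the ladder leg extension behind the post

## Robot

A 7-joint arm with a two-finger parallel gripper is mounted at the origin on the work surface. World frame = base frame: x ahead of the robot, y to its left, z up, the work surface at z = 0. Lengths are in m, angles in rad, forces in N, time in s.
With the tool pointing down it reaches from about 0.425 to 0.925 m from the base axis. Payload 6.8 kg.
Tool frame: the origin (TCP) lies at the very end of the fingers, on their centre line; the grasp point (between the pads) lies 19 mm behind it (tcp_to_grasp is the distance from the TCP to the grasp point, in m); z points along the fingers, y is the direction in which the jaws open and shut (so a half turn about z gives the same grasp; the last joint's range is limited). The gripper opens to 85 mm and grips with 20 to 120 N. Pads are 22 mm wide; open, the fingers measure 114 mm over their backs; the gripper's body (76 mm by 85 mm) begins 54 mm behind the grasp point. The pads swing forward as they close: fully open they stand 13 mm farther back than shut.
Start: joints at [-1.342, 0.477, 0.022, 1.555, -0.011, 1.109, -0.083], TCP at [0.223, 0.637, 0.231] pointing down, gripper open.
Joint ranges: [-2.96, 2.96], [-0.34, 2.1], [-1.41, 1.46], [0.24, 2.44], [-1.37, 4.51], [0.17, 1.92], [-2.96, 2.96]. Speed limits (rad/s): [2.39, 2.39, 3.14, 3.14, 3.14, 3.14, 3.14].

## Interface

Orientations are given as a unit quaternion [w, x, y, z].
In Python, from station import * gives the robot as it stands.
- The arm moves only by the tool apply_moves, never from a script. Its argument "increments" is one flat list of numbers, 5 for each row, row after row: the finger opening in mm, from 0 to 85.4, then the shift along the tool's x, y, z in mm, then the turn about the tool's z in degrees. In form: [claw, tx, ty, tz, roll, claw, tx, ty, tz, roll, ...]. A call has 1 to 12 rows; each row shifts and turns the pose as measured when the row begins, along the tool's axes as they then stand; what a row does not reach is not made up. A row lasts 1/8 s, in which the tool goes at most 62.5 mm and 10.7 degrees, less where a joint would pass 70% of its speed; a pose out of reach is approached as far as the arm can. A call with a gripper value outside its range is refused whole. The fingers move at their own pace and stop on an object; "squeeze" is the grip in N (left out, the last holds). Time passes only in rows, so rows that do not move let the fingers close. It gives the time, the measured TCP pose, the force and the opening at its end, in the units of the state.
- get_obs(): the state, without advancing time (a new reading comes with each control period).
- read_camera(name): name is "scene" or "side" or "wrist"; returns (picture, depth): 400x640x3 uint8, blue, green, red; 400x640 float32, m along the optical axis (not along the pixel's ray), 0 where there is no reading.
- get_calibration(name): a dict with "mtx" (3x3 intrinsics, pixels), "D" ([k1, k2, p1, p2, k3] as OpenCV has them; the pictures are not rectified), "camera_from_world" (4x4, takes a point from world to camera coordinates); the wrist camera has in their place "T_tool_cam" (4x4, takes a point from camera to tool coordinates, whose origin is the TCP and whose axes are the flange's). Camera axes: x right, y down, z forward; pixel columns grow to the right and rows downward; lengths in m; the calibration is good to about 2 mm. A picture is of the moment at which its call begins: read the wrist's pose just before it. get_calibration takes no time and is no camera call.
- hand_in(): hands the job in, once; it reports no verdict.
Trained networks look in the newest picture that a camera, given by its name, has taken for a name from the list of things; names that differ only in an ending like _2 or _b are one class to them, and where a whole thing is asked for, a point or a joint stands for the part that bears it (a point fixed in the world has none). Each returns a list of dicts, best first, with "p" (0 to 1); they miss things now and then, are a little off and sometimes report something else, mostly with a low value. They report only what shows in the picture. A call takes as long as a camera call.
- outline_of(camera, thing): "pixels" (400x640 bool, what is visible of it) and "extent" ([centre column, centre row, width, height] in pixels, round what is visible of it).
The state is a dict: "t": time; "q": joint angles; "joint_vel": joint speeds; "joint_torque": joint torques, N m; "eef_pos": TCP position; "tool_rot": TCP orientation; "contact_force": force on the tool from outside, world axes, zero at the start; "torque": the same for the moment, N m; "gripper_width": opening from 0.0 (shut) to 1.0 (fully open).
Only numpy, scipy, OpenCV 4.12 (cv2) and the standard library are available. Lean on these libraries where they do the work, as an engineer would, in place of code of your own. Each camera call takes 0.05 s, during which the arm holds its last target.

## Task

Push the loose aluminium ladder leg extension across the bench into the steel bay, angling one end in behind the post and then swinging the other end in, until it lies fully home: inside the bay, flat along its back wall. Just push it with the fingertips or the outside of the fingers: never lift or tip it, and leave the screwdriver, tape, mug and jar where they are.

Things in the scene. Friction and masses are not known exactly. Their poses are not given: they have to be found in the camera images.
- leg: Loose ladder leg extension: straight aluminium box section, 250 mm long (y; rubber foot at +y end), 40 mm wide (x), 30 mm high, about 0.35 kg; origin at centre of underside. Lies flat on the bench, slides under a few N. Starts between robot and bay, +x face to the bay, within 0.2 rad of parallel to the back wall, 175-200 mm from it, up to 50 mm off the bay's middle. Either end may go in first.
- bay: Fixed bay: three dark steel walls 40 mm high, open at the top and towards the robot (its -x); the bare bench is its floor, no step. Origin on the bench at the middle of the back wall's inner face; y runs along that wall (8 mm thick, low 4 mm flange behind it to x = 48 mm). Side walls, 10 mm thick, inner faces at y = +-145 mm, run from the back wall out to x = -85 mm.
- post: Fixed upright round steel post, 25 mm diameter, 60 mm high, in front of the bay near one side: in the bay's frame at x = -87.5 mm and y = either +95 or -95 mm. Behind it 75 mm are free to the back wall; from it to the farther side wall the opening is 227 mm, less than the leg's length. Origin: centre of its foot.
- blank: Flat steel cap, 25 mm diameter, 1.6 mm thick, looks only (things slide over it unhindered), at the other post place, mirrored about the bay's middle. Origin: centre of its underside.
- driver: Loose screwdriver, about 200 mm long, lying on the bench to the robot's left of the work; leave alone. Origin: at its middle, underside.
- tape: Loose roll of tape, 90 mm across, 25 mm high, lying on the bench to the right of the work; leave alone. Origin: centre of its underside.
- mug: Loose white mug, 76 mm across, 85 mm high, to the left of the work; leave alone. Origin: centre of its underside.
- jar: Loose small grey jar with a black lid, 56 mm across, 70 mm high, to the right of the work; leave alone. Origin: centre of its underside.

How it is judged:
By the outcome, as a careful person would: the job done as asked, in the order asked, and still so for the second after the job is handed in, with the robot touching nothing.
It also fails if it takes over 72 s, if anything falls off the work surface, if the arm or the gripper's body presses on something with over 40 N, if the wrist force passes 120 N, or if a joint passes its speed limit or range.

## Working session

There is one attempt and no reset: what is moved stays moved. The work goes in short steps, Python scripts to look and compute and a tool call to move; the robot and the scene stay as the last step left them, time stands still between calls to the robot, and variables do not carry over. Pictures are saved under pics/ and viewed, and the job is handed in when it is done.

Besides the shell and the picture viewer there is one more tool, called after "Request:" by a JSON object that holds its "api" and its "payload". apply_moves: Moves the arm, as the interface text tells. Its arguments: {"type":"object","properties":{"increments":{"type":"array"},"squeeze":{"type":"number"}},"required":["increments"]}

```bash
mkdir -p pics; ls; python3 - <<'E'
from station import *
import cv2,numpy as np
o=get_obs(); print({k:np.round(v,3).tolist() for k,v in o.items()})
for n in("scene","side"):
    p,d=read_camera(n); cv2.imwrite(f"pics/{n}0.png",p); np.save(f"/tmp/{n}0.npy",d)
    c=get_calibration(n); print(n,np.round(c["mtx"],1).tolist(),c["D"]); print(np.round(c["camera_from_world"],3))
print(get_calibration("wrist"))
E
```

```text
pics
{'t': 0.0, 'q': [-1.342, 0.478, 0.022, 1.556, -0.012, 1.109, -0.083], 'joint_vel': [-0.001, -0.001, 0.001, -0.0, 0.0, 0.002, 0.002], 'joint_torque': [-0.001, -59.645, 1.607, -28.12, 0.012, 0.01, 0.0], 'eef_pos': [0.223, 0.637, 0.23], 'tool_rot': [-0.0, 0.168, 0.986, -0.001], 'contact_force': [-0.363, -0.058, 0.443], 'torque': [0.027, 0.019, 0.002], 'gripper_width': 1.002}
scene [[479.8, 0.0, 321.1], [0.0, 479.8, 199.5], [0.0, 0.0, 1.0]] [0.00390678 0.         0.         0.         0.        ]
[[-0.595  0.804 -0.012  0.342]
 [ 0.586  0.424 -0.69  -0.31 ]
 [-0.55  -0.417 -0.723  1.672]
 [ 0.     0.     0.     1.   ]]
side [[415.8, 0.0, 316.4], [0.0, 415.8, 201.6], [0.0, 0.0, 1.0]] [0.02711096 0.         0.         0.         0.        ]
[[ 0.928 -0.371 -0.019 -0.515]
 [-0.238 -0.553 -0.799  0.184]
 [ 0.286  0.746 -0.602  0.802]
 [ 0.     0.     0.     1.   ]]
{'mtx': array([[340.59509149,   0.        , 321.89081006],
       [  0.        , 340.59509149, 197.09870664],
       [  0.        ,   0.        ,   1.        ]]), 'D': array([-0.0571699,  0.       ,  0.       ,  0.       ,  0.       ]), 'T_tool_cam': array([[ 7.39044748e-04, -9.44625431e-01, -3.28149737e-01,
         8.31871787e-02],
       [ 9.99999491e-01,  9.23284249e-04, -4.05648379e-04,
        -3.98924881e-04],
       [ 6.86161258e-04, -3.28149270e-01,  9.44625633e-01,
        -1.41866807e-01],
       [ 0.00000000e+00,  0.00000000e+00,  0.00000000e+00,
         1.00000000e+00]])}
```

View pics/scene0.png

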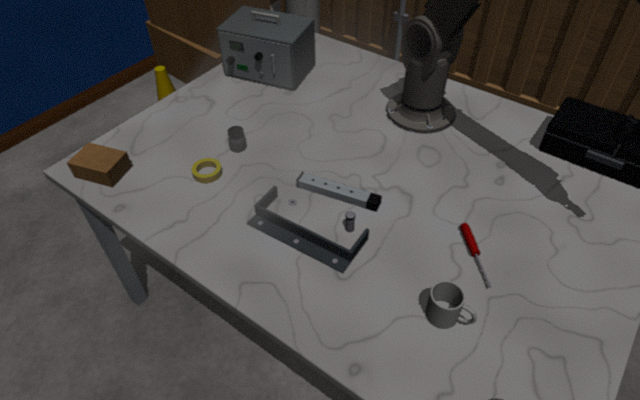

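View pics/side0.png

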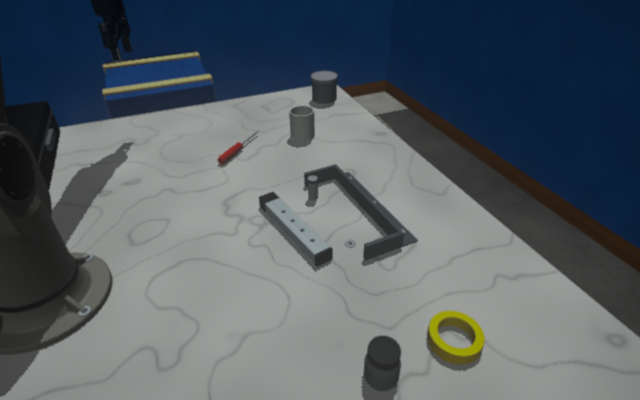

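The scene picture shows the leg around (338,190) with its black foot at (373,201). The post is at (350,220), on the bay's +y side, and the blank at (292,202). The tape and jar are to the right of the work; the mug and driver are to the left. Next I'll fit the poses.

```bash
cat > h.py <<'E'
from station import *
import cv2,numpy as np
def cloud(n,d,mask):
    c=get_calibration(n); v,u=np.nonzero(mask&(d>0))
    pn=cv2.undistortPoints(np.stack([u,v],1).astype(np.float64)[:,None],c["mtx"],c["D"])[:,0]
    z=d[v,u]; P=np.c_[pn*z[:,None],z]
    T=np.linalg.inv(c["camera_from_world"]); return P@T[:3,:3].T+T[:3,3],u,v
def rayz(n,uv,z):
    c=get_calibration(n); pn=cv2.undistortPoints(np.array(uv,float).reshape(-1,1,2),c["mtx"],c["D"])[:,0]
    T=np.linalg.inv(c["camera_from_world"]); r=np.c_[pn,np.ones(len(pn))]@T[:3,:3].T; o=T[:3,3]
    return o+r*((z-o[2])/r[:,2])[:,None]
def proj(n,P):
    c=get_calibration(n);T=c["camera_from_world"]
    return cv2.projectPoints(np.array(P,float),cv2.Rodrigues(T[:3,:3])[0],T[:3,3],c["mtx"],c["D"])[0][:,0]
E
python3 - <<'E'
from h import *
for n in("scene","side"):
    p,d=read_camera(n)
    for t in("leg","bay","post","blank","driver","tape","mug","jar"):
        r=outline_of(n,t)
        if not r: print(n,t,None);continue
        m=r[0]["pixels"]; P,u,v=cloud(n,d,m)
        np.savez(f"/tmp/{n}_{t}.npz",P=P,m=m)
        print(n,t,round(r[0]["p"],2),len(r),np.round(r[0]["extent"],0),m.sum(),"med",np.round(np.median(P,0),3),"lo",np.round(np.percentile(P,3,0),3),"hi",np.round(np.percentile(P,97,0),3))
    # leg: top points
    L=np.load(f"/tmp/{n}_leg.npz"); P=L["P"]; print("zhist",np.histogram(P[:,2],np.arange(-.01,.05,.005)))
    t=P[(P[:,2]>.024)&(P[:,2]<.036)]; print("top rect",cv2.minAreaRect((t[:,:2]*1000).astype(np.float32)))
    L=np.load(f"/tmp/{n}_bay.npz"); P=L["P"]; t=P[(P[:,2]>.033)&(P[:,2]<.046)]; print("bay top rect",len(t),cv2.minAreaRect((t[:,:2]*1000).astype(np.float32)))
E
```

```text
scene leg 0.63 2 [340. 192.  81.  39.] 1445 med [0.505 0.013 0.026] lo [ 0.466 -0.109 -0.   ] hi [0.54  0.126 0.031]
scene bay 0.98 1 [308. 228. 122.  87.] 3027 med [0.692 0.03  0.006] lo [ 0.612 -0.134 -0.001] hi [0.729 0.169 0.04 ]
scene post 0.49 2 [350. 220.  11.  19.] 179 med [0.593 0.11  0.042] lo [0.551 0.07  0.001] hi [0.601 0.118 0.06 ]
scene blank 0.51 1 [295. 201.  11.   8.] 41 med [ 0.6   -0.084 -0.001] lo [ 0.588 -0.094 -0.005] hi [ 0.61  -0.073  0.004]
scene driver 0.96 1 [474. 256.  32.  63.] 379 med [0.459 0.397 0.02 ] lo [0.413 0.353 0.01 ] hi [0.541 0.479 0.026]
scene tape 0.93 1 [208. 169.  27.  25.] 492 med [ 0.659 -0.364  0.019] lo [ 0.62  -0.408 -0.   ] hi [ 0.7   -0.327  0.026]
scene mug 0.63 2 [452. 306.  50.  46.] 1609 med [0.677 0.429 0.048] lo [0.643 0.393 0.003] hi [0.715 0.489 0.084]
scene jar 0.79 1 [238. 140.  18.  28.] 398 med [ 0.524 -0.365  0.044] lo [ 0.494 -0.394  0.004] hi [ 0.539 -0.352  0.07 ]
zhist (array([  1,  45,  94, 102,  96,  98, 166, 704, 127,   0,   0]), array([-0.01 , -0.005,  0.   ,  0.005,  0.01 ,  0.015,  0.02 ,  0.025,
        0.03
[... 820 characters left out ...]
-0.418 -0.   ] hi [ 0.694 -0.336  0.025]
side mug 0.59 1 [304. 122.  23.  34.] 836 med [0.67  0.396 0.054] lo [ 0.639  0.384 -0.   ] hi [0.71  0.46  0.082]
side jar 0.57 1 [382. 367.  36.  56.] 1675 med [ 0.503 -0.395  0.06 ] lo [ 0.484 -0.41   0.006] hi [ 0.53  -0.364  0.07 ]
zhist (array([   0,    5,   77,  121,  113,  117,  118, 1202,  101,    0,    0]), array([-0.01 , -0.005,  0.   ,  0.005,  0.01 ,  0.015,  0.02 ,  0.025,
        0.03 ,  0.035,  0.04 ,  0.045]))
top rect ((497.2640075683594, -0.6444473266601562), (41.32021713256836, 248.2330322265625), 12.084065437316895)
bay top rect 686 ((635.3021240234375, 9.6387939453125), (106.67837524414062, 311.1233215332031), 4.7427897453308105)
```

```bash
cat >> h.py <<'E'
from scipy.optimize import minimize
def box(x0,x1,y0,y1,z0,z1): return np.array([[x,y,z] for x in(x0,x1) for y in(y0,y1) for z in(z0,z1)])
LEG=[box(-.02,.02,-.125,.125,0,.03)]
BAY=[box(0,.008,-.155,.155,0,.04),box(0,.048,-.155,.155,0,.004),box(-.085,0,.145,.155,0,.04),box(-.085,0,-.155,-.145,0,.04)]
def tf(P,q): c,s=np.cos(q[2]),np.sin(q[2]); return P@np.array([[c,-s,0],[s,c,0],[0,0,1]]).T+[q[0],q[1],0]
S=4
def sil(n,parts,q):
    im=np.zeros((400*S,640*S),np.uint8)
    for b in parts:
        h=cv2.convexHull(((proj(n,tf(b,q))+.5)*S).astype(np.float32)); cv2.fillConvexPoly(im,np.round(h*16).astype(np.int32),255,shift=4)
    return cv2.resize(im,(640,400),interpolation=cv2.INTER_AREA)/255.
def fit(masks,parts,q0,ign={}):
    def c(q):
        q=np.array(q)*[.001,.001,.004]; q=q+q0
        e=0
        for n,m in masks.items():
            w=~ign[n] if n in ign else 1
            e+=(np.abs(sil(n,parts,q)-m)*w).sum()
        return e
    r=minimize(c,[0,0,0],method="Nelder-Mead",options=dict(initial_simplex=[[0,0,0],[8,0,0],[0,8,0],[0,0,10]],xatol=.05,fatol=.5,maxiter=150))
    return r.x*[.001,.001,.004]+q0,r.fun
def inbay(q,B):
    c,s=np.cos(B[2]),np.sin(B[2]); d=np.array(q[:2])-B[:2]
    return np.array([c*d[0]+s*d[1],-s*d[0]+c*d[1],q[2]-B[2]])
E
python3 - <<'E'
from h import *
ms={}
for t in("leg","bay","post"): ms[t]={n:np.load(f"/tmp/{n}_{t}.npz")["m"] for n in("scene","side")}
k=np.ones((3,3),np.uint8)
ign={n:cv2.dilate((ms["leg"][n]|ms["post"][n]).astype(np.uint8),k)>0 for n in ms["leg"]}
for nn in(("scene",),("side",),("scene","side")):
    for t,parts,q0 in(("leg",LEG,[.498,.003,.21]),("bay",BAY,[.684,.015,.07])):
        q,e=fit({n:ms[t][n] for n in nn},parts,np.array(q0),ign if t=="bay" else {})
        print(nn,t,np.round(q,4),round(e,1))
for n in ms["post"]:
    # post top
    P=np.load(f"/tmp/{n}_post.npz")["P"]; t=P[P[:,2]>.055]; print(n,"post top",len(t),np.round(t.mean(0),4))
E
```

```text
('scene',) leg [0.5    0.0056 0.2092] 80.3
('scene',) bay [0.681  0.0162 0.0608] 145.5
('side',) leg [0.4959 0.0021 0.2076] 166.6
('side',) bay [0.6788 0.0137 0.0664] 182.8
('scene', 'side') leg [0.498  0.0038 0.2084] 295.4
('scene', 'side') bay [0.6798 0.0155 0.063 ] 438.0
scene post top 54 [0.5881 0.1064 0.0581]
side post top 51 [0.5846 0.0994 0.058 ]
```

Request:
{"api": "apply_moves", "payload": {"increments": [0,0,0,0,-10.4,0,0,0,0,-10.4,0,0,0,0,-10.4,0,-14,-50,0,0,0,-14,-50,0,0,0,-14,-50,0,0,0,-14,-50,0,0,0,-14,-50,0,0,0,-14,-50,0,0], "squeeze": 20}}

```text
t: 2.12
eef_pos: [0.3739, 0.3602, 0.2308]
tool_rot: [0.0, -0.117, 0.993, 0.002]
contact_force: [-0.1, -0.7, -0.3]
gripper_width: 0.0
```

```bash
cat >> h.py <<'E'
from scipy.spatial.transform import Rotation as R
BAYQ=np.array([.680,.0155,.063])
def tool():
    o=get_obs(); w,x,y,z=o["tool_rot"]; return o,R.from_quat([x,y,z,w]).as_matrix(),np.array(o["eef_pos"])
def goto(target,yaw=None):
    o,M,p=tool(); a=np.degrees(np.arctan2(M[1,1],M[0,1]))
    print("t",round(o["t"],2),"tcp",np.round(p*1000,1),"yaw_y",round(a,1),"tilt",np.round(M[:,2],3),"F",np.round(o["contact_force"],1),"g",round(o["gripper_width"],2),"bay",np.round(inbay([*p[:2],0],BAYQ)*1000,0)[:2])
    if target is not None: print("delta tool mm",np.round(M.T@(np.array(target)-p)*1000,1), "" if yaw is None else ("roll",round(a-yaw,1)))
def look(n=None,q0=None):
    ms={}
    for c in("scene","side"):
        p,d=read_camera(c); cv2.imwrite(f"pics/{c}_{n}.png",p)
        r=outline_of(c,"leg")
        if r: ms[c]=r[0]["pixels"]; print(c,"p",round(r[0]["p"],2),len(r),ms[c].sum(),end=" ")
        else: print(c,"none")
    qs=[]
    for c in ms:
        q,e=fit({c:ms[c]},LEG,np.array(q0)); qs.append(q); print(c,np.round(q,4),round(e),end="; ")
    q=np.mean(qs,0); print("\nleg",np.round(q,4),"inbay",np.round(inbay(q,BAYQ)*[1000,1000,57.3],1))
    return q
def legpt(q,a,b):  # along normal a, along axis b
    return tf(np.array([[a,b,0]]),q)[0,:2]
E
python3 -c "
from h import *
goto([.465,.162,.03],102)"
```

```text
t 2.12 tcp [373.9 360.2 230.8] yaw_y 103.4 tilt [ 0.     0.004 -1.   ] F [-0.1 -0.7 -0.3] g 0.0 bay [-284.  363.]
delta tool mm [ -42.5 -214.6  200.1] ('roll', np.float64(1.4))
```

Request:
{"api": "apply_moves", "payload": {"increments": [0,-11,-50,0,0,0,-11,-50,0,0,0,-11,-50,0,1,0,-11,-50,40,0,0,0,-10,50,0,0,0,0,50,0,0,0,0,50,0]}}

```text
t: 3.0
eef_pos: [0.4751, 0.16, 0.0444]
tool_rot: [0.009, -0.103, 0.995, 0.005]
contact_force: [0.6, 0.0, -0.6]
gripper_width: -0.002
```

```bash
python3 -c "
from h import *
goto([.465,.162,.010],102)"
```

```text
t 3.0 tcp [475.1 160.   44.4] yaw_y 101.8 tilt [ 0.018  0.011 -1.   ] F [ 0.6  0.  -0.6] g -0.0 bay [-195.  157.]
delta tool mm [10.1  3.7 34.2] ('roll', np.float64(-0.2))
```

Request:
{"api": "apply_moves", "payload": {"increments": [0,8,3,18,0,0,2,0,14,0,0,0,0,0,0]}}

```text
t: 3.38
eef_pos: [0.4636, 0.1602, 0.0083]
tool_rot: [0.007, -0.103, 0.995, 0.004]
contact_force: [-0.8, 0.7, 0.6]
gripper_width: 0.001
```

```bash
python3 -c "
from h import *
goto([.465,.162,.010],102)
read_camera('wrist');p,d=read_camera('wrist');cv2.imwrite('pics/w1.png',p)"
```

```text
t 3.38 tcp [463.6 160.2   8.3] yaw_y 101.8 tilt [ 0.013  0.009 -1.   ] F [-0.8  0.7  0.6] g 0.0 bay [-207.  158.]
delta tool mm [-1.8  1.4 -1.7] ('roll', np.float64(-0.2))
```

View pics/w1.png

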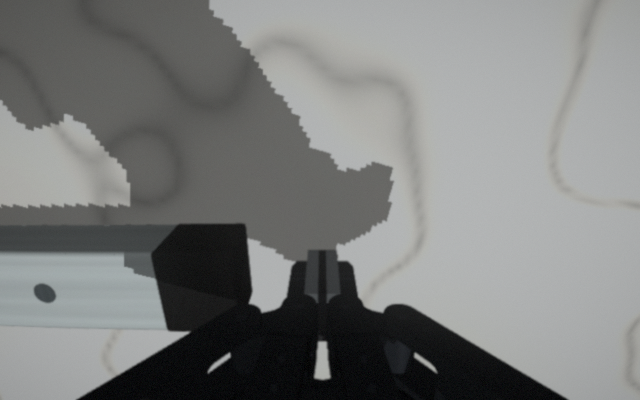

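The leg's foot is at left (cols 155–250) and the shut fingertips are at (322,255), about 20 mm clear of it and in line. I'll push along the leg towards −y.

Request:
{"api": "apply_moves", "payload": {"increments": [0,0,-15,0,0,0,0,-12,0,0,0,0,-12,0,0,0,0,-12,0,0,0,0,-12,0,0]}}

```text
t: 4.1
eef_pos: [0.4803, 0.0966, 0.0114]
tool_rot: [0.011, -0.103, 0.995, 0.005]
contact_force: [-0.8, 3.5, -0.2]
gripper_width: -0.001
```

```bash
python3 -c "
from h import *
goto(None)
look('a',[.505,-.03,.208])"
```

```text
t 4.1 tcp [480.3  96.6  11.4] yaw_y 101.8 tilt [ 0.02   0.013 -1.   ] F [-0.8  3.5 -0.2] g -0.0 bay [-194.   94.]
scene p 0.94 1 1357 side p 0.87 1 2019 scene [ 0.5091 -0.0391  0.2075] 121; side [ 0.5064 -0.0403  0.2098] 197; 
leg [ 0.5078 -0.0397  0.2087] inbay [-175.4  -44.3    8.3]
```

Request:
{"api": "apply_moves", "payload": {"increments": [0,0,-12,2,0,0,0,-12,0,0,0,0,0,0,0,0,0,30,0,0,0,0,0,-50,0,0,0,0,-30,0]}}

```text
t: 5.05
eef_pos: [0.476, 0.1034, 0.0888]
tool_rot: [0.008, -0.104, 0.994, 0.005]
contact_force: [0.8, 0.6, 0.3]
gripper_width: 0.003
```

```bash
python3 -c "
from h import *
q=look('b',[.513,-.064,.208])
for b in(.09,.10): print(legpt(q,-.02-.018-.02,b))
goto([*legpt(q,-.02-.04,.10),.09])"
```

```text
scene p 0.93 1 1330 side none
scene [ 0.5137 -0.0588  0.1956] 121; 
leg [ 0.5137 -0.0588  0.1956] inbay [-170.7  -63.6    7.6]
[0.43927217 0.01824507]
[0.43732908 0.02805447]
t 5.25 tcp [475.8 103.3  87.5] yaw_y 102.0 tilt [ 0.015  0.012 -1.   ] F [ 0.3  0.2 -0.1] g 0.0 bay [-198.  101.]
delta tool mm [ 55.2 -65.6  -4. ]
```

View pics/side_b.png

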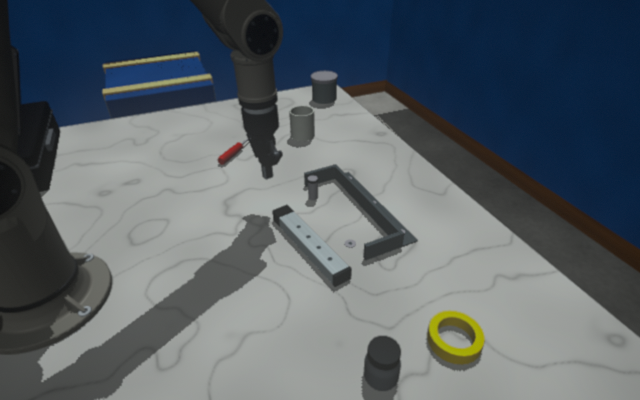

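The leg is clear of the post line at about (310,245), and the tape and jar are untouched. Next I'll move behind the +y end and rotate it.

Request:
{"api": "apply_moves", "payload": {"increments": [0,25,-32,0,0,0,25,-32,0,0,0,0,0,40,0,0,0,0,34,0,0,0,0,0,0]}}

```text
t: 5.88
eef_pos: [0.4368, 0.0277, 0.0058]
tool_rot: [0.005, -0.104, 0.995, 0.004]
contact_force: [-0.1, 0.1, 0.5]
gripper_width: 0.001
```

```bash
python3 -c "
from h import *
goto([*legpt([.5137,-.0588,.2],-.055,.10),.01])"
```

```text
t 5.88 tcp [436.8  27.7   5.8] yaw_y 101.9 tilt [ 0.008  0.009 -1.   ] F [-0.1  0.1  0.5] g 0.0 bay [-242.   27.]
delta tool mm [-3.2 -0.  -4.1]
```

Request:
{"api": "apply_moves", "payload": {"increments": [0,-24,0,-3,0,0,-10,0,0,2,0,-10,0,0,3.8,0,-10,0,0,3.8,0,-10,0,0,3.8,0,-10,0,0,3.8]}}

```text
t: 6.62
eef_pos: [0.5054, 0.0379, 0.0102]
tool_rot: [-0.002, 0.053, 0.999, 0.004]
contact_force: [-0.9, 1.3, -0.4]
gripper_width: -0.002
```

```bash
python3 -c "
from h import *
goto(None)
look('c',[.52,-.055,-.04])"
```

```text
t 6.62 tcp [505.4  37.9  10.2] yaw_y 83.9 tilt [-0.003  0.009 -1.   ] F [-0.9  1.3 -0.4] g -0.0 bay [-173.   33.]
scene p 0.65 2 1363 side p 0.88 1 1930 scene [ 0.5311 -0.0623 -0.0479] 64; side [ 0.5297 -0.0657 -0.0735] 142; 
leg [ 0.5304 -0.064  -0.0607] inbay [-154.3  -70.    -7.1]
```

Request:
{"api": "apply_moves", "payload": {"increments": [0,-10,0,0,3,0,-10,0,0,3.8,0,-10,0,0,3.8,0,-10,0,0,3.8,0,-10,0,0,3.8]}}

```text
t: 7.45
eef_pos: [0.5529, 0.0286, 0.0101]
tool_rot: [-0.005, 0.215, 0.976, 0.005]
contact_force: [-2.0, 2.4, 1.2]
gripper_width: 0.0
```

```bash
python3 -c "
from h import *
goto(None)
look('d',[.54,-.065,-.36])"
```

```text
t 7.45 tcp [552.9  28.6  10.1] yaw_y 65.1 tilt [-0.008  0.012 -1.   ] F [-2.   2.4  1.2] g 0.0 bay [-126.   21.]
scene p 0.72 1 1168 side p 0.75 1 1803 scene [ 0.5478 -0.0745 -0.3455] 109; side [ 0.5472 -0.0782 -0.3602] 94; 
leg [ 0.5475 -0.0764 -0.3528] inbay [-138.   -83.4  -23.8]
```

View pics/side_d.png

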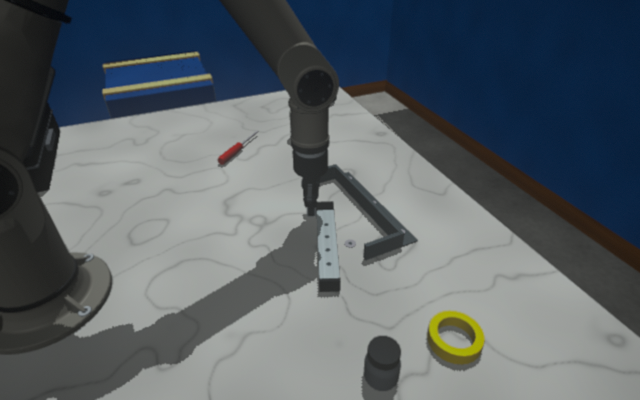

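The leg has turned to −24° in the bay frame, and its foot at (325,207) is just right of the post at (312,187). It needs about 5° more, then an axial push from the −y end.

Request:
{"api": "apply_moves", "payload": {"increments": [0,-10,0,0,3,0,-4,0,0,2,0,0,0,0,0,0,30,0,0,0,0,0,0,-50,0,0,0,0,-40,0]}}

```text
t: 8.4
eef_pos: [0.5381, 0.0348, 0.0995]
tool_rot: [-0.007, 0.259, 0.966, 0.003]
contact_force: [0.5, 0.7, 0.1]
gripper_width: -0.0
```

```bash
python3 -c "
from h import *
q=look('e',[.55,-.079,-.44])
print(legpt(q,0,-.125-.04))
goto([*legpt(q,0,-.125-.04),.09],np.degrees(q[2])+90)"
```

```text
scene p 0.73 1 1107 side p 0.88 1 1723 scene [ 0.5523 -0.0791 -0.4357] 124; side [ 0.5516 -0.0801 -0.4281] 85; 
leg [ 0.552  -0.0796 -0.4319] inbay [-133.8  -86.9  -28.4]
[ 0.48288584 -0.22945332]
t 8.6 tcp [538.3  35.2  98.6] yaw_y 60.0 tilt [-0.011  0.01  -1.   ] F [-0.4  0.5 -0.5] g -0.0 bay [-140.   29.]
delta tool mm [ -84.5 -256.9    6.6] ('roll', np.float64(-5.3))
```

Request:
{"api": "apply_moves", "payload": {"increments": [0,-17,-51,0,0,0,-17,-51,0,0,0,-17,-51,0,0,0,-17,-51,0,0,0,-17,-51,0,0,0,0,0,0,-5.3,0,0,0,0,0]}}

```text
t: 9.48
eef_pos: [0.4788, -0.2356, 0.0874]
tool_rot: [-0.012, 0.212, 0.977, 0.002]
contact_force: [0.4, 0.4, -0.2]
gripper_width: 0.002
```

```bash
python3 -c "
from h import *
goto([.4829,-.2295,.012],90-24.7)"
```

```text
t 9.47 tcp [ 478.8 -235.6   87.4] yaw_y 65.5 tilt [-0.023  0.009 -1.   ] F [ 0.4  0.4 -0.2] g 0.0 bay [-217. -238.]
delta tool mm [-3.1  7.4 75.3] ('roll', np.float64(0.2))
```

Request:
{"api": "apply_moves", "payload": {"increments": [0,-2,4,40,0,0,-1,3,35,0,0,0,0,0,0,0,0,15,0,0,0,0,12,0,0,0,0,12,0,0,0,0,12,0,0,0,0,12,0,0]}}

```text
t: 10.48
eef_pos: [0.5119, -0.1681, 0.0119]
tool_rot: [-0.011, 0.214, 0.977, 0.002]
contact_force: [-0.7, -1.6, -0.9]
gripper_width: -0.0
```

```bash
python3 -c "
from h import *
goto(None)
look('f',[.57,-.039,-.43])"
```

```text
t 10.47 tcp [ 511.9 -168.1   11.9] yaw_y 65.2 tilt [-0.021  0.008 -1.   ] F [-0.7 -1.6 -0.9] g -0.0 bay [-179. -173.]
scene p 0.87 1 1239 side p 0.65 1 82 scene [ 0.5717 -0.0393 -0.4311] 74; side [ 0.5706 -0.0392 -0.4262] 1508; 
leg [ 0.5711 -0.0393 -0.4287] inbay [-112.1  -47.8  -28.2]
```

View pics/scene_f.png

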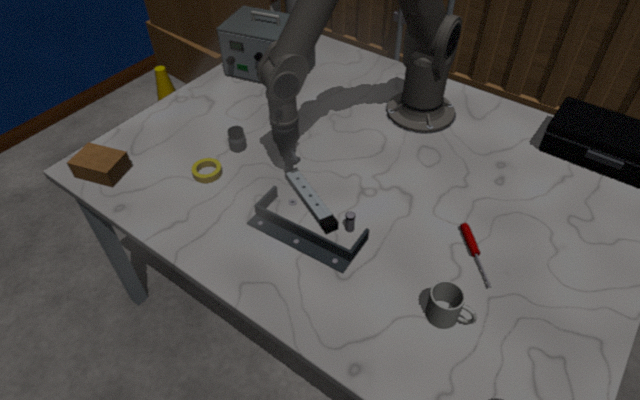

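The foot at (330,224) is now passing on the inner side of the post (350,220). I'll continue the axial push.

Request:
{"api": "apply_moves", "payload": {"increments": [0,0,12,0,0,0,0,12,0,0,0,0,12,0,0]}}

```text
t: 11.05
eef_pos: [0.5265, -0.1372, 0.0119]
tool_rot: [-0.011, 0.216, 0.976, 0.001]
contact_force: [-1.9, -3.1, 0.5]
gripper_width: 0.003
```

```bash
python3 -c "
from h import *
goto(None)
look('g',[.587,-.009,-.43])"
```

```text
t 11.05 tcp [ 526.5 -137.2   11.9] yaw_y 65.0 tilt [-0.022  0.006 -1.   ] F [-1.9 -3.1  0.5] g 0.0 bay [-163. -143.]
scene p 0.68 1 1322 side none
scene [ 0.5862 -0.0096 -0.4453] 59; 
leg [ 0.5862 -0.0096 -0.4453] inbay [-95.2 -19.1 -29.1]
```

View pics/side_g.png

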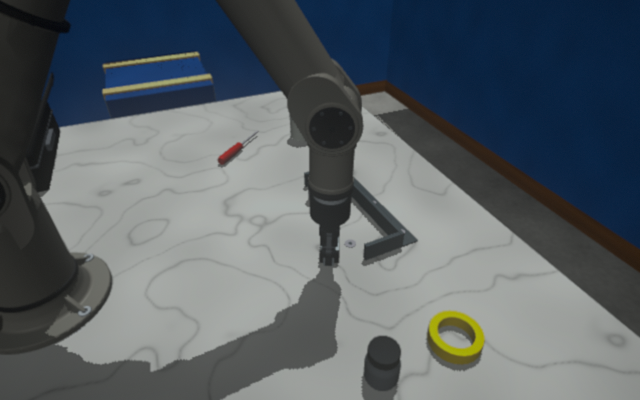

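The side view is blocked by the arm, and the scene fit puts the leg at (−95, −19, −29°) in the bay frame. It needs about 18 mm more, then I'll retract and look.

Request:
{"api": "apply_moves", "payload": {"increments": [0,0,12,0,0,0,0,8,0,0,0,0,0,0,0,0,0,-25,0,0,0,0,-10,-50,0,0,0,-10,-40,0]}}

```text
t: 12.0
eef_pos: [0.5174, -0.1563, 0.1009]
tool_rot: [-0.014, 0.214, 0.977, 0.002]
contact_force: [0.1, 0.2, 0.6]
gripper_width: -0.006
```

```bash
python3 -c "
from h import *
q=look('h',[.595,.007,-.44])
print(legpt(q,-.06,-.1))
goto([*legpt(q,-.06,-.1),.09],np.degrees(q[2])+90)"
```

```text
scene p 0.97 1 1317 side p 0.62 1 418 scene [ 0.5945  0.0087 -0.4298] 103; side [ 0.5926  0.0062 -0.4261] 1001; 
leg [ 0.5936  0.0075 -0.4279] inbay [-86.8  -2.6 -28.1]
[ 0.49746988 -0.05861593]
t 12.2 tcp [ 517.7 -156.   100. ] yaw_y 65.3 tilt [-0.026  0.01  -1.   ] F [ 0.2 -1.2 -0.5] g -0.0 bay [-173. -161.]
delta tool mm [58.8 80.1 11.5] ('roll', np.float64(-0.2))
```

View pics/scene_h.png

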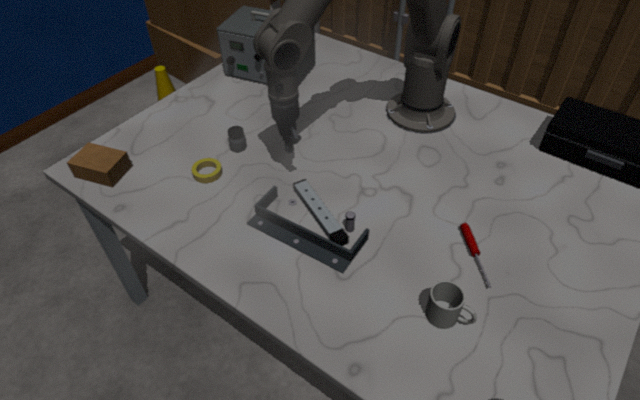

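The foot end is now behind the post, with the foot at (340,238) and the post at (350,220). The scene fit says (−87, −3, −28°). Next I'll swing the −y end in, pushing the rear face about 85 mm from the centre.

Request:
{"api": "apply_moves", "payload": {"increments": [0,29,47,0,0,0,29,47,0,0,0,0,0,45,0,0,0,0,43,0,0,0,0,0,0]}}

```text
t: 12.82
eef_pos: [0.4996, -0.0362, 0.0065]
tool_rot: [-0.017, 0.211, 0.977, 0.003]
contact_force: [0.4, 0.3, -0.1]
gripper_width: 0.003
```

```bash
python3 -c "
from h import *
goto([*legpt([.5936,.0075,-.428],-.06,-.085),.01],90-24.5)"
```

```text
t 12.82 tcp [499.6 -36.2   6.5] yaw_y 65.7 tilt [-0.032  0.013 -0.999] F [ 0.4  0.3 -0.1] g 0.0 bay [-183.  -40.]
delta tool mm [-7.2 -6.3 -3.7] ('roll', np.float64(0.2))
```

Request:
{"api": "apply_moves", "payload": {"increments": [0,-18,-8,-3,0,0,-14,0,0,0,0,-10,0,0,-3,0,-10,0,0,-3.8,0,-10,0,0,-3.8,0,-10,0,0,-3.8]}}

```text
t: 13.58
eef_pos: [0.5711, -0.0769, 0.0138]
tool_rot: [-0.013, 0.085, 0.996, 0.005]
contact_force: [-2.0, -0.2, -0.5]
gripper_width: 0.002
```

```bash
python3 -c "
from h import *
goto(None)
look('i',[.6,.007,-.22])"
```

```text
t 13.57 tcp [571.1 -76.9  13.8] yaw_y 80.2 tilt [-0.025  0.011 -1.   ] F [-2.  -0.2 -0.5] g 0.0 bay [-114.  -85.]
scene p 0.66 1 1417 side p 0.9 3 590 scene [ 0.6156  0.0048 -0.1681] 120; side [ 0.6438 -0.0076 -0.4526] 900; 
leg [ 0.6297 -0.0014 -0.3103] inbay [-51.3 -13.7 -21.4]
```

View pics/scene_i.png

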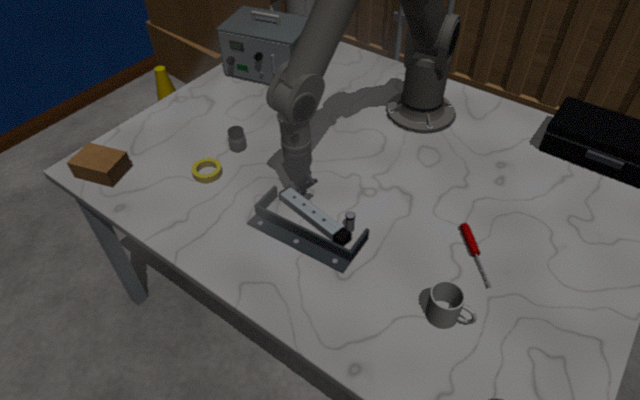

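The scene fit (the side view is blocked) gives (−65, −7, −13°). The −y corner is already inside the side wall with about 12 mm to spare, so I'll carry on.

Request:
{"api": "apply_moves", "payload": {"increments": [0,-10,0,0,-3,0,-10,0,1,-3.8,0,-10,0,1,-2,0,-6,0,0,-1]}}

```text
t: 14.28
eef_pos: [0.6035, -0.0808, 0.0113]
tool_rot: [-0.015, 0.002, 1.0, 0.006]
contact_force: [-4.0, -0.8, 2.8]
gripper_width: -0.003
```

```bash
python3 -c "
from h import *
goto(None)
look('j',[.63,.007,-.0])"
```

```text
t 14.28 tcp [603.5 -80.8  11.3] yaw_y 89.8 tilt [-0.031  0.011 -0.999] F [-4.  -0.8  2.8] g -0.0 bay [-82. -91.]
scene p 0.92 1 1567 side p 0.63 1 791 scene [0.6318 0.0057 0.0349] 79; side [0.6288 0.0214 0.0296] 977; 
leg [0.6303 0.0136 0.0323] inbay [-49.7   1.2  -1.8]
```

View pics/scene_j.png

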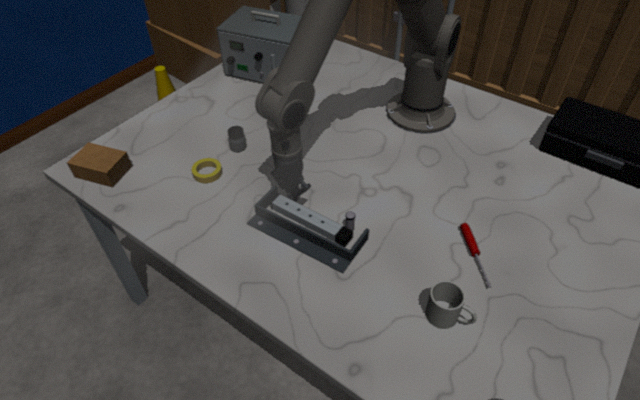

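The leg is inside, nearly parallel and about 29 mm from the back wall. I'll back off, move to its middle and push it home.

Request:
{"api": "apply_moves", "payload": {"increments": [0,18,0,0,-2,0,0,45,0,-1.5,0,0,45,0,0,0,0,0,0,0]}}

```text
t: 14.98
eef_pos: [0.5845, 0.0127, 0.0137]
tool_rot: [-0.011, -0.028, 1.0, 0.006]
contact_force: [0.4, -0.1, 0.2]
gripper_width: -0.0
```

```bash
python3 -c "
from h import *
goto([*tf(np.array([[-.085,.0,0]]),BAYQ)[0,:2],.012],93.6)"
```

```text
t 14.97 tcp [584.5  12.7  13.7] yaw_y 93.2 tilt [-0.022  0.012 -1.   ] F [ 0.4 -0.1  0.2] g -0.0 bay [-96.   3.]
delta tool mm [-10.6  -3.2   1.4] ('roll', np.float64(-0.4))
```

Request:
{"api": "apply_moves", "payload": {"increments": [0,-10,-8,0,-0.5,0,-10,0,0,0,0,-8,0,0,0,0,-8,0,0,0,0,-6,0,0,0]}}

```text
t: 15.6
eef_pos: [0.6238, 0.0012, 0.0119]
tool_rot: [-0.017, -0.029, 0.999, 0.006]
contact_force: [-6.4, 1.5, 5.5]
gripper_width: 0.001
```

```bash
python3 -c "
from h import *
goto(None)
look('k',[.65,.007,.06])"
```

```text
t 15.6 tcp [623.8   1.2  11.9] yaw_y 93.3 tilt [-0.035  0.011 -0.999] F [-6.4  1.5  5.5] g 0.0 bay [-57. -11.]
scene p 0.71 1 1011 side p 0.64 2 1029 scene [0.6481 0.0019 0.0789] 639; side [0.6535 0.0193 0.0507] 768; 
leg [0.6508 0.0106 0.0648] inbay [-29.4  -3.1   0.1]
```

View pics/scene_k.png

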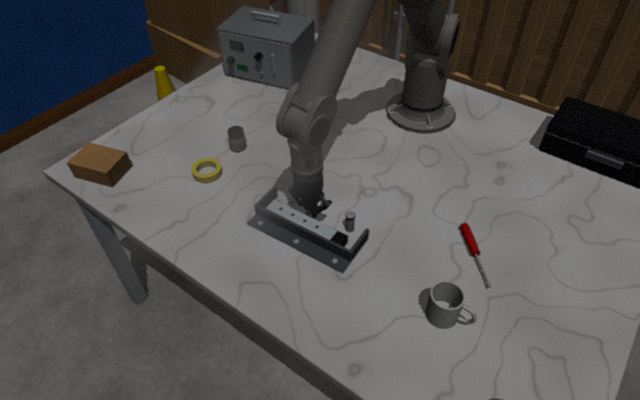

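Request:
{"api": "apply_moves", "payload": {"increments": [0,-5,4,-0.5,0,0,-4,0,-0.5,0,0,-3,0,-0.3,0]}}

```text
t: 16.18
eef_pos: [0.63, 0.0042, 0.0119]
tool_rot: [-0.023, -0.028, 0.999, 0.006]
contact_force: [-13.0, -1.0, 12.0]
gripper_width: 0.001
```

```bash
python3 -c "
from h import *
goto(None)"
```

```text
t 16.18 tcp [630.    4.2  11.9] yaw_y 93.2 tilt [-0.047  0.01  -0.999] F [-13.  -1.  12.] g 0.0 bay [-51.  -8.]
```

Contact force rose to 13 N with the TCP at x = −51 in the bay frame, as expected with the leg on the back wall. I'll back off, lift and check.

Request:
{"api": "apply_moves", "payload": {"increments": [0,10,0,-1,0,0,12,0,0,0,0,0,0,-50,0,0,20,0,-60,0,0,50,-40,-30,0,0,40,-50,0,0,0,0,-55,0,0,0,0,-55,0,0]}}

```text
t: 17.18
eef_pos: [0.5239, -0.1967, 0.159]
tool_rot: [-0.014, -0.034, 0.999, 0.007]
contact_force: [0.5, -0.2, 0.3]
gripper_width: -0.0
```

```bash
python3 - <<'E'
from h import *
goto(None)
q=look('l',[.66,.007,.063])
for n in("scene","side"):
    p=cv2.imread(f"pics/{n}_l.png"); c=proj(n,[[.65,0.01,.02]])[0].astype(int)
    s=p[c[1]-60:c[1]+60,c[0]-75:c[0]+75]; cv2.imwrite(f"pics/z{n}_l.png",cv2.resize(s,(750,600),interpolation=cv2.INTER_CUBIC))
    pp,d=read_camera(n); P,u,v=cloud(n,d,np.ones((400,640),bool))
    B=np.array([[np.cos(.063),np.sin(.063)],[-np.sin(.063),np.cos(.063)]]); xy=(P[:,:2]-BAYQ[:2])@B.T
    for y0,y1 in((-.12,-.09),(-.02,.02),(.07,.1)):
        k=(xy[:,1]>y0)&(xy[:,1]<y1)&(abs(xy[:,0])<.15)
        z=P[k,2]; x=xy[k,0]*1000
        lt=x[(z>.026)&(z<.033)]; bt=x[(z>.038)&(z<.043)&(x>-15)]
        print(n,y0,"leg top x",np.round(np.percentile(lt,[3,50,97]),1) if len(lt) else 0,"wall top x",np.round(np.percentile(bt,[3,50,97]),1) if len(bt) else 0)
E
```

```text
t 17.18 tcp [ 523.9 -196.7  159. ] yaw_y 93.9 tilt [-0.028  0.013 -1.   ] F [ 0.5 -0.2  0.3] g -0.0 bay [-169. -202.]
scene p 0.79 1 948 side p 0.79 1 704 scene [0.6525 0.0041 0.0131] 695; side [ 0.6646  0.0256 -0.0044] 1112; 
leg [0.6585 0.0149 0.0044] inbay [-21.5   0.7  -3.4]
scene -0.12 leg top x [-36.5 -16.9   9.4] wall top x [ 2.3  6.2 10.8]
scene -0.02 leg top x [-37.7 -18.6   9. ] wall top x [2.6 5.4 9.8]
scene 0.07 leg top x [-75.3 -20.4   9.1] wall top x [ 2.3  6.  10. ]
side -0.12 leg top x [-39.7 -19.4  -0. ] wall top x [-0.9  3.8  5.5]
side -0.02 leg top x [0.2 0.2 0.2] wall top x [-1.3  2.5  4.9]
side 0.07 leg top x [-101.2  -94.6  -80.6] wall top x 0
```

View pics/zscene_l.png

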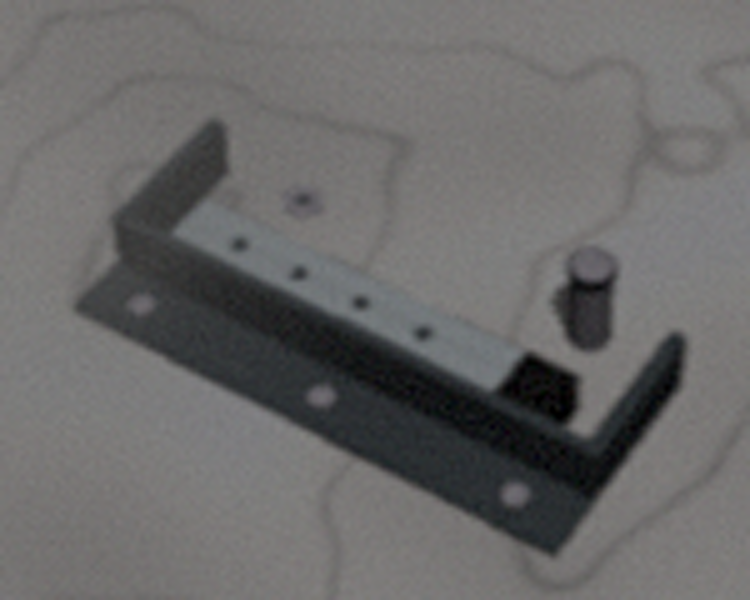

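View pics/zside_l.png

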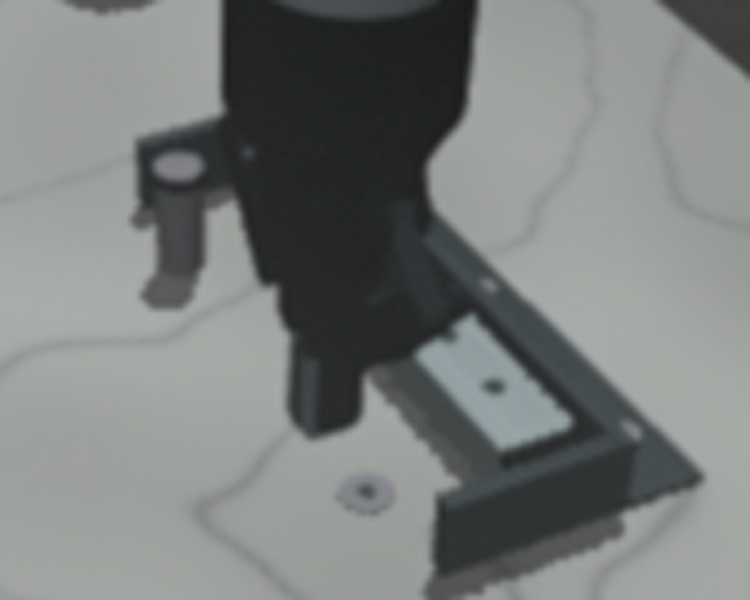

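The scene view shows the leg against the back wall (its rear edge is parallel), but the arm hides half of the side view. I'll move the arm left, clear of the bay, for a full check.

Request:
{"api": "apply_moves", "payload": {"increments": [0,0,0,-50,0,0,20,50,-40,0,0,20,55,0,0,0,10,55,0,0,0,10,55,0,0,0,0,55,0,0,0,0,55,0,0,0,0,55,0,0,0,0,55,0,0,0,0,0,0,0]}}

```text
t: 18.73
eef_pos: [0.4262, 0.2603, 0.2582]
tool_rot: [-0.012, -0.051, 0.999, 0.011]
contact_force: [0.2, -1.0, -0.3]
gripper_width: -0.001
```

```bash
python3 - <<'E'
from h import *
goto(None)
n="side"
p,d=read_camera(n); cv2.imwrite("pics/side_m.png",p)
r=outline_of(n,"leg"); 
c=proj(n,[[.65,0.01,.02]])[0].astype(int)
s=p[c[1]-60:c[1]+60,c[0]-75:c[0]+75]; cv2.imwrite("pics/zside_m.png",cv2.resize(s,(750,600),interpolation=cv2.INTER_CUBIC))
P,u,v=cloud(n,d,np.ones((400,640),bool))
B=np.array([[np.cos(.063),np.sin(.063)],[-np.sin(.063),np.cos(.063)]]); xy=(P[:,:2]-BAYQ[:2])@B.T*1000
Z=P[:,2]*1000
for y0 in range(-120,130,20):
    k=(xy[:,1]>y0)&(xy[:,1]<y0+20)&(abs(xy[:,0])<110); x=xy[k,0]; z=Z[k]
    lt=x[(z>27)&(z<33)&(x<5)&(x>-70)]; w=x[(z>34)&(z<38)&(x>-15)&(x<15)]; rf=x[(z>8)&(z<24)&(x<-15)&(x>-70)]
    f=lambda a,q: np.round(np.percentile(a,q),1) if len(a)>2 else None
    print(y0,"top",f(lt,[5,50,95]),"innerwall",f(w,[50]),"rearface",f(rf,[50]),len(rf))
if r:
    m=r[0]["pixels"]; print(r[0]["p"],m.sum()); print(fit({n:m},LEG,np.array([.66,.01,.063])))
E
```

```text
t 18.73 tcp [426.2 260.3 258.2] yaw_y 95.8 tilt [-0.025  0.02  -0.999] F [ 0.2 -1.  -0.3] g -0.0 bay [-238.  260.]
-120 top [-39.1 -19.6  -0.5] innerwall [1.2] rearface [-40.2] 33
-100 top [-37.9 -17.9  -0.6] innerwall [0.7] rearface [-40.2] 29
-80 top [-39.6 -19.1  -0.1] innerwall [0.2] rearface [-40.6] 29
-60 top [-38.8 -18.6  -0.7] innerwall [1.3] rearface [-40.3] 25
-40 top [-39.  -18.5  -0.8] innerwall [0.6] rearface [-40.5] 28
-20 top [-38.7 -19.9  -0.2] innerwall [1.2] rearface [-40.6] 23
0 top [-38.6 -19.1  -0.9] innerwall [1.4] rearface [-40.4] 23
20 top [-40.2 -20.5  -0.9] innerwall [0.4] rearface [-40.9] 22
40 top [-39.1 -20.4  -0.7] innerwall [-0.3] rearface [-41.] 19
60 top [-39.5 -19.4  -0.7] innerwall [-0.2] rearface [-40.8] 18
80 top [-38.7 -21.3  -1.5] innerwall [0.5] rearface [-41.2] 18
100 top [-39.7 -19.5  -0.7] innerwall [-0.3] rearface [-41.2] 13
120 top [-2.2 -1.2 -0.1] innerwall [-0.5] rearface None 0
0.9 1659
(array([0.65835534, 0.01688772, 0.07391128]), np.float64(190.58039215686276))
```

View pics/zside_m.png

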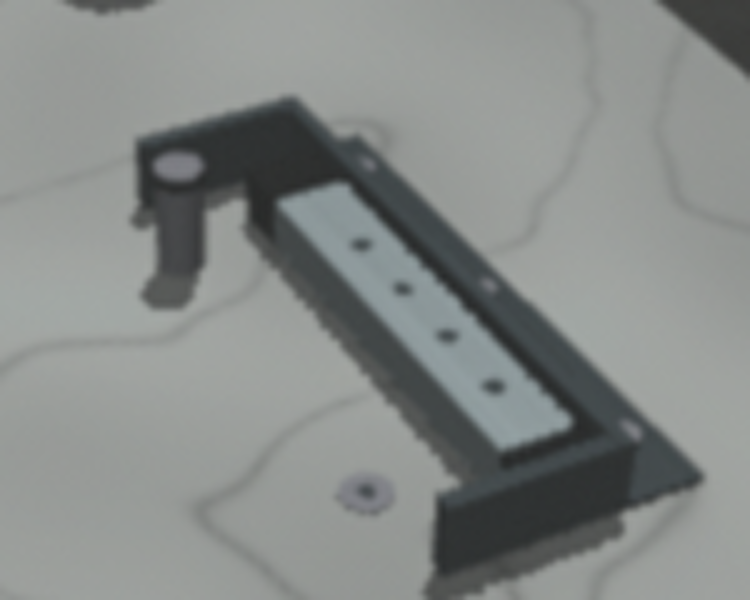

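The side view now shows the whole leg lying in the bay behind the post. The distance from its rear face to the wall's inner face is 40.6–41.8 mm all along, with no slope (the leg is 40 mm wide), so it is flush. Handing in.

```bash
python3 -c "
from h import *
print(hand_in())"
```

```text
the job is handed in; nothing more can be done
None
```

The leg is home: it lies inside the bay behind the post, flat along the back wall. I handed the job in at about 19 s, with the arm well clear.

**What I did:** I pushed only with the shut fingertips.
1. Slid the leg about 60 mm to the right, out of line with the post.
2. Turned it to about −28° and pushed its right end along its length, so the foot end went in behind the post.
3. Swung the right end in, then pushed at the middle until it met the back wall at about 13 N.

**Last checks:** In the side camera's depth picture, the leg's rear face stood 40.6–41.8 mm from the back wall's inner face all along its length, with no slope. The leg is 40 mm wide, so it is flush to within about 1 mm, which is camera noise.

**Checks that disagreed:**
- **Outline fits:** they were unreliable whenever the arm or a wall hid part of the leg. They differed between cameras by up to about 20 mm and several degrees, more in the worst case. I relied on the depth profile and the unobstructed view instead.
- **Upward force:** during the last push the wrist also read about 12 N upward. I put this down to friction from a slightly tilted tool. The leg's top measured level afterwards.
- **Other objects:** I did not measure the screwdriver, tape, mug and jar again at the end. The arm never came near them near the bench, and they looked unmoved in the pictures.

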